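# Clamp a cheese log in the slicing cradle

## Robot

A 6-joint arm with a two-finger parallel gripper is mounted at the origin on a cart in front of the work surface, level with it; the furniture and walls round the work are solid. World frame = base frame: x ahead of the robot, y to its left, z up, the work surface at z = 0. Lengths are in mm, angles in rad, forces in N, time in s.
With the tool pointing down it reaches from about 275 to 1000 mm from the base axis. Payload 8.4 kg.
Tool frame: the origin (TCP) lies midway between the tips of the shut fingers; the grasp point (between the pads) lies 19 mm behind it; z points along the fingers, y is the direction in which the jaws open and shut (so a half turn about z gives the same grasp; the last joint's range is limited). The gripper opens to 85 mm and grips with 20 to 120 N. Pads are 22 mm wide; open, the fingers measure 114 mm over their backs; the gripper's body (76 mm by 85 mm) begins 54 mm behind the grasp point. The pads swing forward as they close: fully open they stand 13 mm farther back than shut.
Start: joints at [1.143, 0.353, 1.633, -0, 1.155, -0.002], TCP at [258.155, 569.196, 231.281] pointing down, gripper open.
Joint ranges: [-2.63, 2.63], [-0.92, 2.1], [0.06, 2.66], [-1.3, 4.44], [0, 2.69], [-3.02, 3.02]. Speed limits (rad/s): [2.22, 2.22, 2.79, 3.14, 3.14, 3.14].

## Interface

Orientations are given as [roll, pitch, yaw] about the fixed x, y, z axes, in that order (R = Rz(yaw) Ry(pitch) Rx(roll)).
In Python, from rig import r gives the robot as it stands.
- The arm moves only by the tool play_rows, never from a script. Its argument "moves" is a list of rows, each a list of 3 entries, a list of its own where there are three numbers: the turn, a rotation vector about the tool's x, y, z in degrees, then the shift along the tool's x, y, z in mm, then the opening, from 0 (shut) to 1 (fully open). A call has 1 to 20 rows; each row is the pose to reach, as a shift and turn from the pose measured when the call began, along the tool's axes at that moment; what a row does not reach only later rows make up. A row lasts 1/10 s, in which the tool goes at most 50 mm and 8.59 degrees, less where a joint would pass 70% of its speed; a pose out of reach is approached as far as the arm can. A call with a gripper value outside its range is refused whole. The fingers move at their own pace and stop on an object; "newtons" is the grip in N (left out, the last holds). Time passes only in rows, so rows that repeat a pose let the fingers close. It gives the time, the measured TCP pose, the force and the opening at its end, in the units of the state.
- r.sense(): the state, without advancing time (a new reading comes with each control period).
- r.grab_frame(name): name is "side" or "top" or "wrist"; returns a dict with "color" (420x560x3 uint8, red, green, blue), "K" (3x3 intrinsics, pixels), "rvec" (rotation vector, rad) and "tvec" (3), from world to camera coordinates, as OpenCV has them; the wrist camera has in their place "T_tool_cam" (4x4, takes a point from camera to tool coordinates, whose origin is the TCP and whose axes are the flange's). Camera axes: x right, y down, z forward; pixel columns grow to the right and rows downward; lengths in mm; the calibration is good to about 2 mm. A picture is of the moment at which its call begins: read the wrist's pose just before it. There is no depth.
- r.sign_off(): hands the job in, once; it reports no verdict.
Trained networks look in a picture, given as the dict that the camera call returned (one of the last four; its "shot" number tells which), for a name from the list of things; names that differ only in an ending like _2 or _b are one class to them, and where a whole thing is asked for, a point or a joint stands for the part that bears it (a point fixed in the world has none). Each returns a list of dicts, best first, with "conf" (0 to 1); they miss things now and then, are a little off and sometimes report something else, mostly with a low value. They report only what shows in the picture. A call takes as long as a camera call.
- r.silhouettes(picture, name): "mask" (420x560 bool, what is visible of it) and "location" ([column, row] in pixels, amid what is visible of it).
The state is a dict: "clock": time; "qpos": joint angles; "qvel": joint speeds; "joint_efforts": joint torques, N m; "eef_pos": TCP position; "tcp_rot": TCP orientation; "contact_force": force on the tool from outside, world axes, zero at the start; "wrist_torque": the same for the moment, N m; "opening": opening from 0.0 (shut) to 1.0 (fully open).
Only numpy, scipy, OpenCV 4.12 (cv2) and the standard library are available. Lean on these libraries where they do the work, as an engineer would, in place of code of your own. Each camera call takes 0.05 s, during which the arm holds its last target.

## Task

Lay the cheese log that lies by itself in the cleared space lengthwise in the slicing cradle, down on its beam between the end stop and the open jaw, and let go of it. Then turn the wooden cam knob clockwise until the sprung pin drops into the notch of the cam, so that the jaw holds the log against the end stop; leave it so, and leave the other things on the counter where they stand.

Things in the scene. Friction and masses are not known exactly. Their poses are not given: they have to be found in the camera images.
- cheese_log: the grey ashed cheese log, the only one lying by itself, in the cleared space to the right of the half wheels: 42 mm wide, 38 mm high, 144 mm long, 0.22 kg, lying. Origin: centre of its underside; its y axis runs along its length (either end may lead), its z axis is up.
- cradle: the fixed slicing cradle, 350 mm long, turned by up to 0.2 rad. Origin on the counter, below the cam's centre; y runs along the cradle from the clamp housing to the end stop, x away from the robot, z up. Aluminium housing: y -76..62, x -57..57 mm, its top sloping 30 degrees down towards -x (63 mm high over the origin). The log's wooden beam beyond it is 44 mm wide, its top 30 mm up.
- end_stop (a point): middle of the inner face of the end stop, a fixed upright plate 50 mm wide, 72 mm high from the counter, at 238 mm along the cradle; this point is 50 mm above the counter. Axes as the cradle's.
- log_seat (a point): point on top of the beam (30 mm above the counter), midway between the open jaw and the end stop, which are 164 mm apart: the centre of the log's underside goes here (8 mm of error along or across still goes in). Axes as the cradle's. Curbs lean outward beside the beam near both ends, 50 mm high, 49 mm apart at the beam, 68 mm at their top; 86 mm between the pairs is free for fingers.
- knob_grip (a point): centre of the cam knob's wooden bar, on its axis. z: the axis, pointing out of the sloping face, 30 degrees from vertical, leaning to the cradle's -x; x: across the bar, towards the notch; y: along the bar. The bar is 76 mm long, 18 mm thick, and reaches from 20 mm below this point to 14 mm above it; the flat top of the cam disc (100 mm across, 12 mm thick) is 23 mm below it. Turns with the knob.
- cam_notch (a point): middle of the single notch in the cam's rim (22 mm wide, 26 mm deep), at the level of the disc's top, 40 mm from the axis, square to the bar. Turns with the knob.
- follower_pin (a point): top of the sprung follower pin (12 mm across), level with the disc's top, on the -y side of the cam (the right, seen from the robot). It rides on the rim 56 mm from the axis and moves along the cradle's +y with the jaw when it drops into the notch.
- cam_knob (a joint): angle of the knob, rad; grows clockwise as seen looking at the knob's face. The notch faces up the slope at 0 and faces the pin at 1.57; the pin drops in from about 1.43 on and then locks the knob (about 0.15 rad of play each way). It starts between 0.2 and 0.7. Turning takes about 0.3 N m; it stays where it is left.
- clamp_jaw (a joint): travel of the sprung jaw and its pin towards the end stop, m: 0 with the pin on the rim (open), about 0.020 with the pin in the notch and the log clamped, 0.0235 if no log is there. The spring pushes with about 9 N. The jaw is a steel plate 44 mm wide, 32 to 68 mm above the counter, its face 74 mm along the cradle when open.
- drum: bystander: white drum cheese, 62 mm across, 72 mm tall; origin under its centre
- brick: bystander: grey truncated-pyramid cheese, 57x63x54 mm; origin under its centre
- pyramid: bystander: white pyramid cheese, 76x78x80 mm; origin under its centre
- jar: bystander: honey jar, 71 mm across, 110 mm tall; origin under its centre
- price_stand: bystander: price card on a round foot, 75 mm wide, 106 mm tall; origin under its centre

How it is judged (in metres and radians):
On the way, in this order (a step that is already met when the one before it is completed fails the run):
1. the log lies on the beam between the open jaw and the end stop, let go (y of cheese_log in the frame of cradle between 0.143 and 0.169 m and x of cheese_log in the frame of cradle between -0.01 and 0.01 m and z of cheese_log in the frame of cradle between 0.024 and 0.037 m and value of joint clamp_jaw below 0.004 m and contact force between the fingers and cheese_log below 0.1 N), for 0.2 s.
2. the pin has dropped into the notch (value of joint clamp_jaw above 0.016 m), for 0.2 s.
At the end, for the whole second after the job is handed in: Pin in the notch (jaw travel 17 to 22 mm, knob 1.3 to 1.85 rad); log at rest on the beam against the end stop: centre 162 to 170 mm along the cradle, within 10 mm of its middle line, underside 24 to 37 mm above the counter, within 0.12 rad of its direction (value of joint clamp_jaw between 0.017 and 0.0222 m and value of joint cam_knob between 1.3 and 1.85 rad and y of cheese_log in the frame of cradle between 0.162 and 0.17 m and x of cheese_log in the frame of cradle between -0.01 and 0.01 m and z of cheese_log in the frame of cradle between 0.024 and 0.037 m and angle between the y axis of cheese_log and the y axis of cradle, either way round below 0.12 rad and linear speed of cheese_log below 0.02 m/s); the robot touches nothing.
It fails at once if the drum is moved by more than 30 mm (distance of drum from where it was at the start of the episode above 0.03 m).
It fails at once if the brick is moved by more than 30 mm (distance of brick from where it was at the start of the episode above 0.03 m).
It fails at once if the pyramid is moved by more than 30 mm (distance of pyramid from where it was at the start of the episode above 0.03 m).
It fails at once if the jar is moved by more than 30 mm (distance of jar from where it was at the start of the episode above 0.03 m).
It fails at once if the price stand is moved by more than 30 mm (distance of price_stand from where it was at the start of the episode above 0.03 m).
It also fails if it takes over 51 s, if anything falls off the work surface, if the arm or the gripper's body presses on something with over 40 N, if the wrist force passes 120 N, or if a joint passes its speed limit or range.

## Working session

There is one attempt and no reset: what is moved stays moved. The work goes in short steps, Python scripts to look and compute and a tool call to move; the robot and the scene stay as the last step left them, time stands still between calls to the robot, and variables do not carry over. Pictures are saved under pics/ and viewed, and the job is handed in when it is done.

Besides the shell and the picture viewer there is one more tool, called after "Request:" by a JSON object that holds its "fn" and its "kwargs", one argument or row to a line. play_rows: Moves the arm, as the interface text tells. Its arguments: {"type":"object","properties":{"moves":{"type":"array"},"newtons":{"type":"number"}},"required":["moves"]}

```bash
mkdir -p pics; ls
python3 - <<'E'
from rig import r
import cv2,json
s=r.sense();print(s)
for n in("side","top","wrist"):
    f=r.grab_frame(n);cv2.imwrite(f"pics/{n}0.png",f["color"][:,:,::-1])
    print(n,{k:(v.tolist() if hasattr(v,'tolist') else v) for k,v in f.items() if k!="color"})
    if n!="wrist":
        for nm in ["cheese_log","cradle","cam_knob","knob_grip","cam_notch","follower_pin","clamp_jaw"]:
            try: print(nm,[(d["conf"],d["location"],int(d["mask"].sum())) for d in r.silhouettes(f,nm)])
            except Exception as e: print(nm,e)
E
```

```text
pics
{'clock': 0.0, 'qpos': array([ 1.14258821e+00,  3.53654571e-01,  1.63413248e+00, -5.52841332e-06,
        1.15521524e+00, -2.41229044e-03]), 'qvel': array([-0.00069698, -0.0016729 ,  0.00181689, -0.00015135,  0.00032847,
       -0.00095028]), 'joint_efforts': array([ 2.92840123e-03, -6.05245614e+01, -3.42076600e+01,  2.74258873e-04,
        9.23670188e-03,  1.93565526e-06]), 'eef_pos': array([257.96245645, 568.75263002, 230.55838379]), 'tcp_rot': array([-3.14018300e+00,  1.65421983e-06,  2.71579907e+00]), 'contact_force': array([-0.02762039,  0.39794611, -0.40352083]), 'wrist_torque': array([ 0.01536758, -0.01836499, -0.03878927]), 'opening': 0.9995222436604956}
side {'K': [[509.1210678219441, 0.0, 278.8326779006504], [0.0, 509.1210678219441, 206.44475289566577], [0.0, 0.0, 1.0]], 'rvec': [2.067756196247968, -0.4513286770271931, 0.28229861650077964], 'tvec': [-539.2659736044603, 212.65098679723377, 1594.8143487955927], 'shot': 1}
cheese_log [(0.38, [237.8, 195.8], 449)]
cradle [(0.78, [240.2, 199.6], 1695)]
cam_knob [(0.6, [235.7, 195.1], 411), (0.27, [361.6, 290.5], 672)]
knob_
[... 450 characters left out ...]
79.4, 253.6], 731)]
cradle [(0.76, [194.8, 245.0], 3616)]
cam_knob [(0.79, [206.1, 249.5], 931)]
knob_grip [(0.86, [204.7, 247.6], 959)]
cam_notch []
follower_pin [(0.71, [197.1, 245.2], 3618)]
clamp_jaw [(0.66, [187.2, 244.2], 194), (0.58, [354.2, 188.6], 406)]
wrist {'K': [[311.9430577837031, 0.0, 277.96977717081205], [0.0, 311.9430577837031, 204.9854916660083], [0.0, 0.0, 1.0]], 'T_tool_cam': [[-0.0004152089359084919, -0.9571005383733645, -0.28975573686633627, 73.8829497143785], [0.9999998919346993, -0.0003368023305551092, -0.00032046026126539555, 0.21810042234027271], [0.00020912228111624558, -0.2897558386117595, 0.9571005747873448, -142.67337006518213], [0.0, 0.0, 0.0, 1.0]], 'shot': 3}
```

View pics/side0.png

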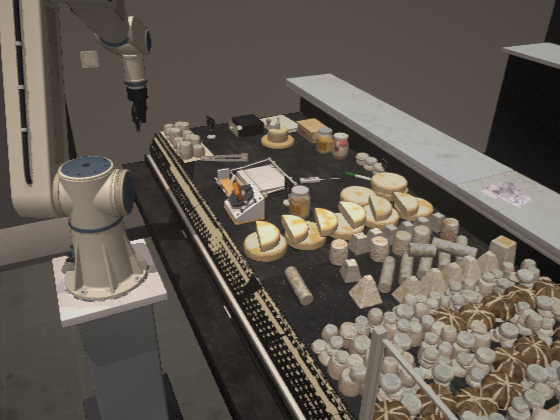

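View pics/top0.png

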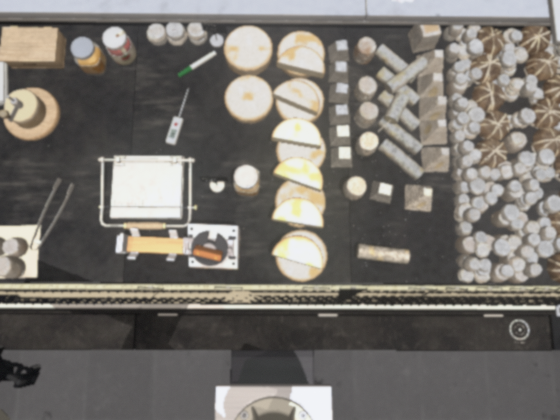

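View pics/wrist0.png

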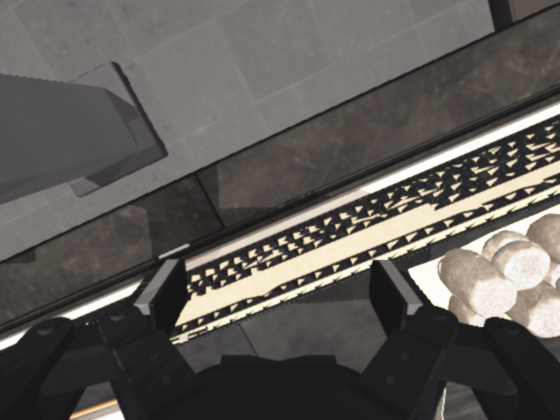

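Run:
```python
import cv2
a=cv2.imread("pics/top0.png")
cv2.imwrite("pics/top0c.png",cv2.resize(a[190:310,110:270],None,fx=5,fy=5,interpolation=cv2.INTER_CUBIC))
cv2.imwrite("pics/top0l.png",cv2.resize(a[170:320,300:460],None,fx=4,fy=4,interpolation=cv2.INTER_CUBIC))
```

```text
(no output)
```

View pics/top0c.png

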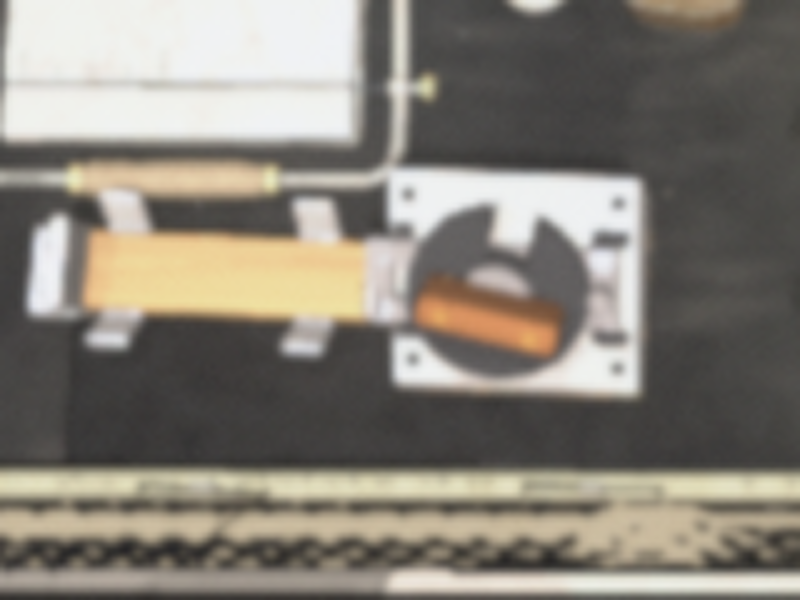

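View pics/top0l.png

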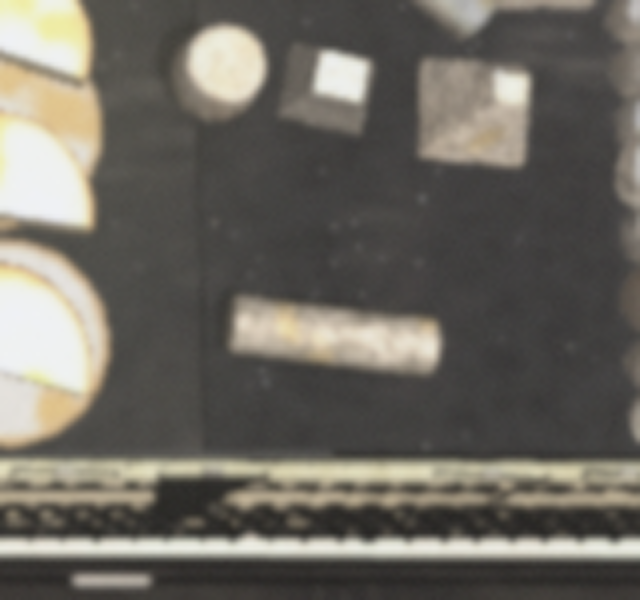

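```bash
cat > h.py <<'E'
import numpy as np,cv2
from scipy.spatial.transform import Rotation as R
from scipy.optimize import least_squares
C={"top":([440.81942303892254,274.660228444431,211.71008563102563],[2.144826223560817,-2.1358423047875332,0.18752513121243386],[-3.730465078329528,627.0195317659219,1189.4639969722102]),
"side":([509.1210678219441,278.8326779006504,206.44475289566577],[2.067756196247968,-0.4513286770271931,0.28229861650077964],[-539.2659736044603,212.65098679723377,1594.8143487955927])}
def cam(n):
    k,rv,t=C[n];return np.array([[k[0],0,k[1]],[0,k[0],k[2]],[0,0,1]]),R.from_rotvec(rv).as_matrix(),np.array(t)
def wcam(f,s):
    T=f["T_tool_cam"];Rt=R.from_euler("xyz",s["tcp_rot"]).as_matrix()
    Rc=Rt@T[:3,:3];p=Rt@T[:3,3]+s["eef_pos"]
    return f["K"],Rc.T,-Rc.T@p
def ray(c,px,z):
    K,Rm,t=c;d=Rm.T@np.linalg.inv(K)@np.array([px[0],px[1],1.]);o=-Rm.T@t
    return o+d*(z-o[2])/d[2]
def proj(c,P):
    K,Rm,t=c;q=(np.atleast_2d(P)@Rm.T+t)@K.T;return q[:,:2]/q[:,2:]
def cr(p,P): # cradle pose p=(x,y,yaw) -> world
    c,s=np.cos(p[2]),np.sin(p[2]);P=np.atleast_2d(np.asarray(P,float))
    return np.c_[p[0]+c*P[:,0]-s*P[:,1],p[1]+s*P[:,0]+c*P[:,1],P[:,2]]
def fitc(obs,x0):
    c=[o[0] for o in obs]
    f=lambda p:np.concatenate([(proj(o[0],cr(p,o[1]))[0]-o[2]) for o in obs])
    return least_squares(f,x0,loss="soft_l1")
E
python3 - <<'E'
from h import *
c=cam("top")
q=lambda u,v:(110+u/5-.4,190+v/5-.4)
t30=np.tan(np.pi/6);hz=lambda x:63+x*t30
P=[([57,62,hz(57)],(388,166)),([57,-76,hz(57)],(643,177)),([-57,-76,hz(-57)],(640,398)),([-57,62,hz(-57)],(394,387)),
([0,238,72],(70,270)),([-22,236,30],(85,306)),([22,236,30],(88,231))]
obs=[(c,p,np.array(q(*u))) for p,u in P]
r=fitc(obs,[300,100,0]);print(r.x,r.fun.reshape(-1,2).round(1))
l=lambda u,v:(300+u/4-.4,170+v/4-.4)
for u in [(232,298),(229,350),(440,320),(438,374)]: print(ray(c,l(*u),19))
for u in [(228,65),(330,75),(510,88)]: print(ray(c,l(*u),0))
E
```

```text
[383.51568841 162.90412018 -38.20996414] [[15.7 46.6]
 [ 9.8 70.5]
 [-9.3 62.6]
 [-3.2 39.5]
 [14.1 12.4]
 [11.9 13.4]
 [19.7 14.7]]
[ 539.70754137 -239.09814354   19.        ]
[ 502.61773447 -235.93655829   19.        ]
[ 524.59531663 -387.6607156    19.        ]
[ 486.19520746 -384.43078822   19.        ]
[ 714.68432208 -244.67874863    0.        ]
[ 707.52189237 -320.32274725    0.        ]
[ 698.41494461 -453.88273223    0.        ]
```

Run:
```python
from h import *
c=cam("top")
q=lambda u,v:(110+u/5-.4,190+v/5-.4)
t30=np.tan(np.pi/6);hz=lambda x:63+x*t30
P=[([57,62,hz(57)],(388,166)),([57,-76,hz(57)],(643,177)),([-57,-76,hz(-57)],(640,398)),([-57,62,hz(-57)],(394,387)),
([0,238,72],(70,270)),([-22,236,30],(85,306)),([22,236,30],(88,231))]
obs=[(c,p,np.array(q(*u))) for p,u in P]
r=fitc(obs,[530,180,0]);p=r.x;print(r.x,r.fun.reshape(-1,2).round(1))
print("seat",cr(p,[0,156,30]))
# rows as seen
S=cam("side")
a=cv2.imread("pics/side0.png")
for X in [[57,62,hz(57)],[57,-76,hz(57)],[-57,-76,hz(-57)],[-57,62,hz(-57)],[0,238,72],[0,156,30]]:
    u=proj(S,cr(p,X))[0];print(u);cv2.circle(a,tuple(int(v) for v in u),1,(0,0,255),-1)
cv2.imwrite("pics/side0c.png",cv2.resize(a[150:240,190:310],None,fx=6,fy=6,interpolation=cv2.INTER_CUBIC))
```

```text
[ 5.27842591e+02  1.76076992e+02 -3.80729216e-02] [[-0.3  0.4]
 [-0.1  0.3]
 [-0.1 -0.4]
 [-0.1 -0.3]
 [-1.1 -1.3]
 [ 0.7  0.8]
 [ 1.6  0.2]]
seat [[533.78053203 331.9639407   30.        ]]
[250.92126492 180.63394408]
[264.20340066 197.19086307]
[234.71546873 218.73180757]
[223.04513389 200.91735671]
[222.89726677 169.4753695 ]
[229.53453592 187.4344106 ]
```

View pics/side0c.png

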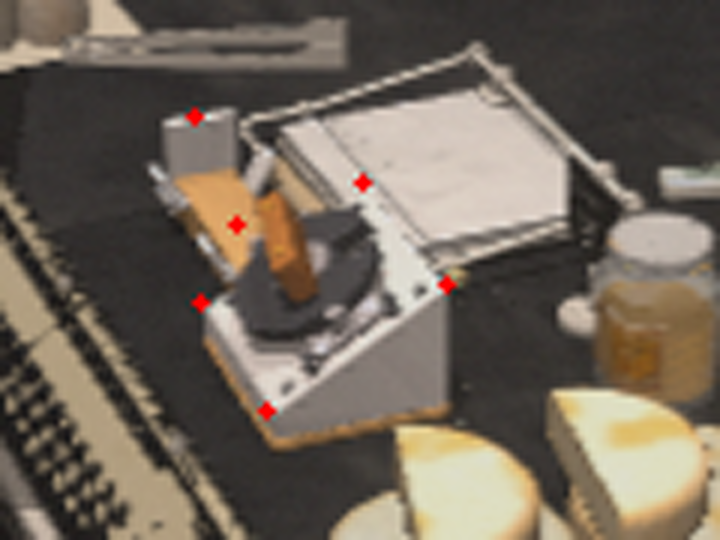

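```bash
cat >> h.py <<'E'
def tgt(pos,yaw,tilt=0,cyaw=0,spin=None):
    "relative turn(deg)+shift(mm) from current. tool down with yaw"
    from rig import r
    s=r.sense();R0=R.from_euler("xyz",s["tcp_rot"])
    R1=R.from_euler("xyz",[np.pi,0,yaw]) if spin is None else spin
    d=R0.inv()*R1
    print("turn",d.as_rotvec(degrees=True).round(2),"shift",R0.inv().apply(np.array(pos)-s["eef_pos"]).round(2),"t",s["clock"])
E
python3 -c "
from h import *
tgt([513,-312,170],1.466)"
```

```text
turn [ 0.   -0.   71.61] shift [-596.09 -697.24   61.28] t 0.85
```

Request:
{"fn": "play_rows", "kwargs": {
  "moves": [
    [[0, 0, 71.6], [-596, -697, 61], 0.8],
    [[0, 0, 71.6], [-596, -697, 61], 0.8],
    [[0, 0, 71.6], [-596, -697, 61], 0.8],
    [[0, 0, 71.6], [-596, -697, 61], 0.8],
    [[0, 0, 71.6], [-596, -697, 61], 0.8],
    [[0, 0, 71.6], [-596, -697, 61], 0.8],
    [[0, 0, 71.6], [-596, -697, 61], 0.8],
    [[0, 0, 71.6], [-596, -697, 61], 0.8],
    [[0, 0, 71.6], [-596, -697, 61], 0.8],
    [[0, 0, 71.6], [-596, -697, 61], 0.8],
    [[0, 0, 71.6], [-596, -697, 61], 0.8],
    [[0, 0, 71.6], [-596, -697, 61], 0.8],
    [[0, 0, 71.6], [-596, -697, 61], 0.8],
    [[0, 0, 71.6], [-596, -697, 61], 0.8],
    [[0, 0, 71.6], [-596, -697, 61], 0.8],
    [[0, 0, 71.6], [-596, -697, 61], 0.8],
    [[0, 0, 71.6], [-596, -697, 61], 0.8],
    [[0, 0, 71.6], [-596, -697, 61], 0.8],
    [[0, 0, 71.6], [-596, -697, 61], 0.8],
    [[0, 0, 71.6], [-596, -697, 61], 0.8]
  ]
}}

```text
clock: 2.85
eef_pos: [513.4, -314.0, 169.8]
tcp_rot: [3.141, 0.0, 1.464]
contact_force: [0.2, -0.1, -0.6]
opening: 0.8
```

Run:
```python
from h import *
from rig import r
s=r.sense();f=r.grab_frame("wrist");cv2.imwrite("pics/w1.png",f["color"][:,:,::-1])
print(s["eef_pos"],s["tcp_rot"],s["opening"])
for d in r.silhouettes(f,"cheese_log"):
    m=d["mask"].astype(np.uint8);rc=cv2.minAreaRect(cv2.findNonZero(m));print(d["conf"],d["location"],rc)
    c=wcam(f,s);B=[ray(c,b,19) for b in cv2.boxPoints(rc)];print(np.round(B,1),np.mean(B,0))
```

```text
[ 513.35973376 -314.01152454  169.82232565] [3.14140394e+00 2.96485133e-04 1.46360537e+00] 0.7995192381833739
0.68 [278.8, 181.3] ((278.5, 183.5), (153.0, 45.0), 90.0)
[[ 502.  -235.4   19. ]
 [ 542.2 -239.7   19. ]
 [ 529.1 -390.8   19. ]
 [ 482.6 -385.8   19. ]] [ 513.96311747 -312.9322383    19.        ]
0.35 [467.5, 170.2] ((469.8343505859375, 169.1162872314453), (85.73609924316406, 63.745540618896484), 6.911227226257324)
[[ 653.6 -334.5   19. ]
 [ 659.  -274.6   19. ]
 [ 737.6 -292.5   19. ]
 [ 737.1 -354.1   19. ]] [ 696.82341797 -313.93539789   19.        ]
```

View pics/w1.png

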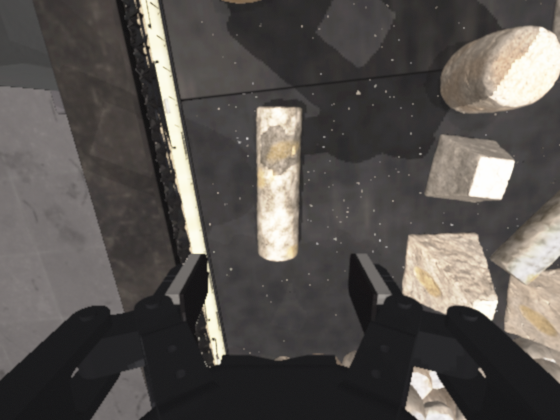

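Request:
{"fn": "play_rows", "kwargs": {
  "moves": [
    [[0, 0, 0], [5, 0, 45], 0.8],
    [[0, 0, 0], [5, 0, 90], 0.8],
    [[0, 0, 0], [5, 0, 130], 0.8],
    [[0, 0, 0], [5, 0, 155], 0.8],
    [[0, 0, 0], [5, 0, 164], 0.8],
    [[0, 0, 0], [5, 0, 164], 0.8],
    [[0, 0, 0], [5, 0, 164], 0.8],
    [[0, 0, 0], [5, 0, 164], 0.2],
    [[0, 0, 0], [5, 0, 164], 0.2],
    [[0, 0, 0], [5, 0, 164], 0.2],
    [[0, 0, 0], [5, 0, 164], 0.2],
    [[0, 0, 0], [5, 0, 164], 0.2],
    [[0, 0, 0], [5, 0, 164], 0.2],
    [[0, 0, 0], [5, 0, 164], 0.2]
  ],
  "newtons": 30
}}

```text
clock: 4.35
eef_pos: [513.8, -306.2, 7.6]
tcp_rot: [3.141, -0.0, 1.465]
contact_force: [-0.8, 1.7, 7.9]
opening: 0.468
```

Run:
```python
from h import *
from rig import r
s=r.sense();f=r.grab_frame("wrist");cv2.imwrite("pics/w2.png",f["color"][:,:,::-1])
print(s["eef_pos"],s["tcp_rot"],s["opening"])
```

```text
[ 513.75258564 -306.23325353    7.57525947] [ 3.14056729e+00 -2.26093416e-04  1.46525650e+00] 0.4678238044464734
```

View pics/w2.png

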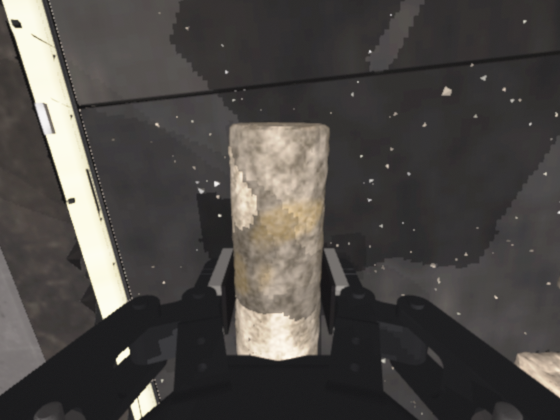

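Run:
```python
from h import *
from rig import r
s=r.sense();f=r.grab_frame("wrist");c=wcam(f,s)
for z in (19,38): print(z,[ray(c,u,z).round(1) for u in [(230,126),(329,126),(279,124)]])
p=[527.84,176.08,-.038]
tgt([533.8,332,170],-.038+np.pi/2)
tgt([s["eef_pos"][0],s["eef_pos"][1],200],s["tcp_rot"][2])
```

```text
19 [array([ 501.6, -236.5,   19. ]), array([ 541.8, -240.7,   19. ]), array([ 521.6, -237.8,   19. ])]
38 [array([ 504.5, -235.9,   38. ]), array([ 538.9, -239.5,   38. ]), array([ 521.6, -237. ,   38. ])]
turn [ 0.06 -0.01 -3.87] shift [ 636.86  -47.16 -162.35] t 4.45
turn [ 0.06 -0.01 -0.  ] shift [ 7.0000e-02  2.0000e-01 -1.9244e+02] t 4.45
```

Request:
{"fn": "play_rows", "kwargs": {
  "moves": [
    [[0, 0, 0], [0, 0, -45], 0.2],
    [[0, 0, 0], [0, 0, -90], 0.2],
    [[0, 0, 0], [0, 0, -135], 0.2],
    [[0, 0, 0], [0, 0, -170], 0.2],
    [[0, 0, -3.9], [50, -4, -175], 0.2],
    [[0, 0, -3.9], [100, -8, -175], 0.2],
    [[0, 0, -3.9], [150, -12, -175], 0.2],
    [[0, 0, -3.9], [200, -15, -175], 0.2],
    [[0, 0, -3.9], [250, -19, -175], 0.2],
    [[0, 0, -3.9], [300, -23, -175], 0.2],
    [[0, 0, -3.9], [350, -26, -175], 0.2],
    [[0, 0, -3.9], [400, -30, -175], 0.2],
    [[0, 0, -3.9], [450, -34, -175], 0.2],
    [[0, 0, -3.9], [500, -37, -175], 0.2],
    [[0, 0, -3.9], [550, -41, -175], 0.2],
    [[0, 0, -3.9], [595, -45, -175], 0.2],
    [[0, 0, -3.9], [625, -46, -175], 0.2],
    [[0, 0, -3.9], [640, -47, -165], 0.2],
    [[0, 0, -3.9], [640, -47, -140], 0.2],
    [[0, 0, -3.9], [640, -47, -130], 0.2]
  ],
  "newtons": 40
}}

```text
clock: 6.45
eef_pos: [532.9, 334.1, 135.4]
tcp_rot: [-3.14, 0.002, 1.534]
contact_force: [-0.6, -0.2, -1.7]
opening: 0.467
```

Run:
```python
from h import *
from rig import r
s=r.sense();f=r.grab_frame("wrist");cv2.imwrite("pics/w3.png",f["color"][:,:,::-1])
np.savez("w3",K=f["K"],T_tool_cam=f["T_tool_cam"],eef_pos=s["eef_pos"],tcp_rot=s["tcp_rot"])
print(s["eef_pos"],s["tcp_rot"],s["opening"],s["qpos"])
a=f["color"][:,:,::-1].copy();c=wcam(f,s);p=[527.84,176.08,-.038]
for X in [[-25,238,72],[25,238,72],[-22,236,30],[22,236,30],[0,238,30],[0,156,30]]:
    u=proj(c,cr(p,X))[0];print(X,u);cv2.circle(a,tuple(int(v) for v in u),2,(0,0,255),-1)
cv2.imwrite("pics/w3a.png",a)
```

```text
[532.86007127 334.11842079 135.3627997 ] [-3.13995459e+00  1.99628272e-03  1.53378047e+00] 0.4666002792359956 [ 5.58072106e-01  4.60790849e-01  1.70309499e+00 -8.84719119e-04
  9.80182557e-01  5.95583181e-01]
[-25, 238, 72] [239.7643282  100.60537617]
[25, 238, 72] [319.62181324 100.64672748]
[-22, 236, 30] [250.47864377 104.91094924]
[22, 236, 30] [308.62297015 104.94314326]
[0, 238, 30] [279.54916856 102.14486461]
[0, 156, 30] [279.34730177 205.92314086]
```

View pics/w3a.png

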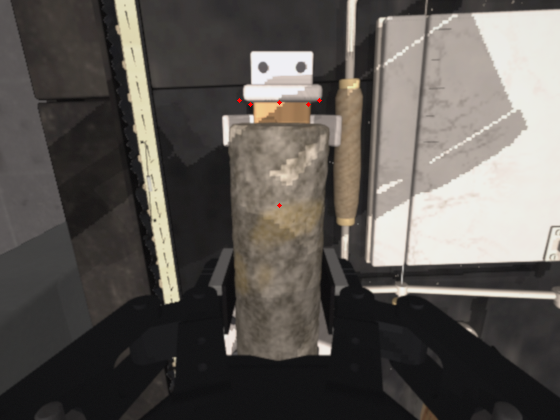

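```bash
cat > cf.py <<'E'
from h import *
d=np.load("w3.npz");w=wcam(d,d);c=cam("top")
q=lambda u,v:(110+u/5-.4,190+v/5-.4)
t30=np.tan(np.pi/6);hz=lambda x:63+x*t30
P=[([57,62,hz(57)],(388,166)),([57,-76,hz(57)],(643,177)),([-57,-76,hz(-57)],(640,398)),([-57,62,hz(-57)],(394,387)),
([-22,236,30],(85,306)),([22,236,30],(88,231))]
obs=[(c,p,np.array(q(*u)),1) for p,u in P]
obs+=[(w,[-25,238,72],(243,101),.4),(w,[25,238,72],(322,101),.4),(w,[-22,236,30],(254,105),.4),(w,[22,236,30],(311,105),.4)]
f=lambda p:np.concatenate([(proj(o[0],cr(p,o[1]))[0]-o[2])*o[3] for o in obs])
r=least_squares(f,[528,176,-.04],loss="soft_l1")
print(r.x,r.fun.reshape(-1,2).round(1).tolist(),cr(r.x,[0,156,30]))
E
python3 cf.py; python3 -c "
import cv2;a=cv2.imread('pics/w3.png');cv2.imwrite('pics/w3c.png',cv2.resize(a[40:170,190:370],None,fx=4,fy=4,interpolation=2))"
```

```text
[ 5.28146513e+02  1.76096031e+02 -4.41884224e-02] [[-0.2, 0.1], [-0.0, 0.4], [-0.2, -0.4], [-0.3, -0.6], [0.7, 0.2], [1.7, -0.4], [-0.2, -0.3], [0.2, -0.1], [-0.5, -0.1], [-0.0, 0.0]] [[535.03766409 331.9437519   30.        ]]
```

View pics/w3c.png

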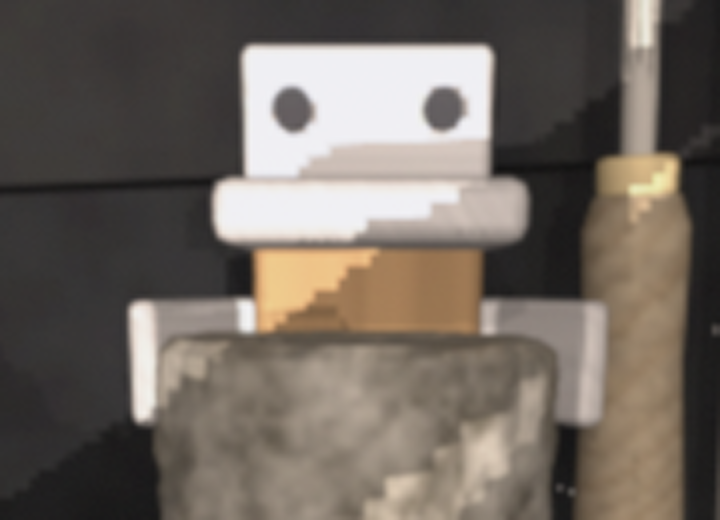

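```bash
python3 -c "
from h import *
tgt([535.1,334.8,39],1.5266)"
```

```text
turn [-0.18  0.17  0.38] shift [ 1.8   2.9  95.32] t 6.5
```

Request:
{"fn": "play_rows", "kwargs": {
  "moves": [
    [[0, 0, 0.4], [1, 3, 20], 0.2],
    [[-0.2, 0.2, 0.4], [1.5, 3, 45], 0.2],
    [[-0.2, 0.2, 0.4], [1.5, 3, 65], 0.2],
    [[-0.2, 0.2, 0.4], [1.5, 3, 80], 0.2],
    [[-0.2, 0.2, 0.4], [1.5, 3, 88], 0.2],
    [[-0.2, 0.2, 0.4], [1.5, 3, 93], 0.2],
    [[-0.2, 0.2, 0.4], [1.5, 3, 95], 0.2],
    [[-0.2, 0.2, 0.4], [1.5, 3, 95], 0.2],
    [[-0.2, 0.2, 0.4], [1.5, 3, 95], 0.2]
  ]
}}

```text
clock: 7.4
eef_pos: [535.6, 334.8, 40.0]
tcp_rot: [3.14, -0.001, 1.526]
contact_force: [-0.1, -0.2, -1.9]
opening: 0.465
```

Run:
```python
from h import *
from rig import r
s=r.sense();f=r.grab_frame("wrist");cv2.imwrite("pics/w4.png",f["color"][:,:,::-1])
print(s["eef_pos"],s["tcp_rot"],s["opening"],s["contact_force"])
f=r.grab_frame("side");cv2.imwrite("pics/s4.png",cv2.resize(f["color"][130:230,180:300,::-1],None,fx=5,fy=5))
```

```text
[535.61642021 334.78883046  40.04782964] [ 3.14029291e+00 -1.14214473e-03  1.52620610e+00] 0.4654254258606162 [-0.06782466 -0.22307371 -1.87854078]
```

View pics/w4.png

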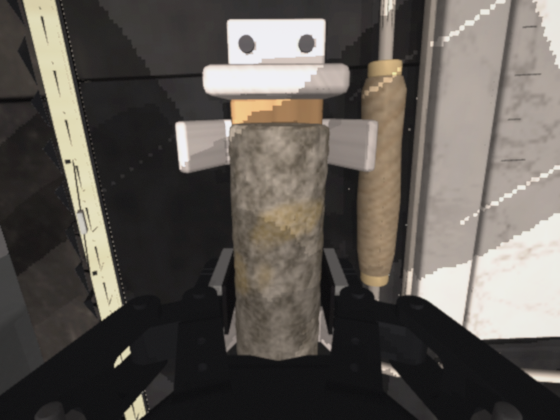

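View pics/s4.png

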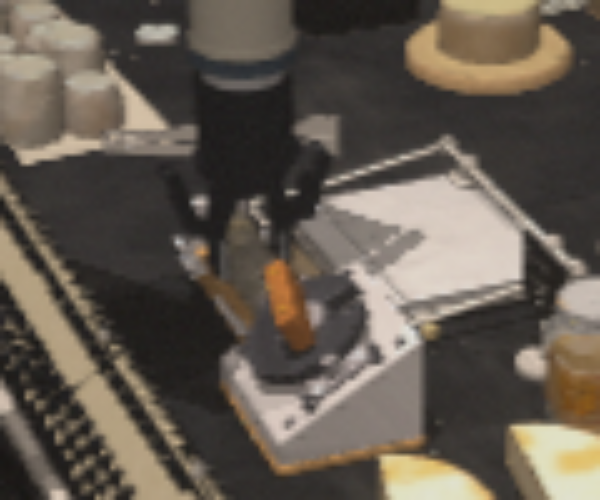

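Request:
{"fn": "play_rows", "kwargs": {
  "moves": [
    [[0, 0, 0], [0, -0.5, 1.5], 0.2],
    [[0, 0, 0], [0, -1, 2], 0.2],
    [[0, 0, 0], [0, -1, 2], 0.2],
    [[0, 0, 0], [0, -1, 2], 0.56],
    [[0, 0, 0], [0, -1, 2], 0.66],
    [[0, 0, 0], [0, -1, 2], 0.66],
    [[0, 0, 0], [0, -1, 2], 0.66],
    [[0, 0, 0], [0, -1, 2], 0.66]
  ]
}}

```text
clock: 8.3
eef_pos: [534.6, 334.9, 38.1]
tcp_rot: [3.14, -0.001, 1.526]
contact_force: [0.7, 0.1, 0.3]
opening: 0.659
```

Run:
```python
from h import *
from rig import r
s=r.sense();f=r.grab_frame("wrist");cv2.imwrite("pics/w5.png",f["color"][:,:,::-1])
print(s["eef_pos"],s["tcp_rot"],s["opening"],s["contact_force"])
```

```text
[534.61253253 334.85421622  38.06627516] [ 3.14024051e+00 -1.19515396e-03  1.52618015e+00] 0.6589713662940497 [0.72435857 0.09883613 0.27433352]
```

View pics/w5.png

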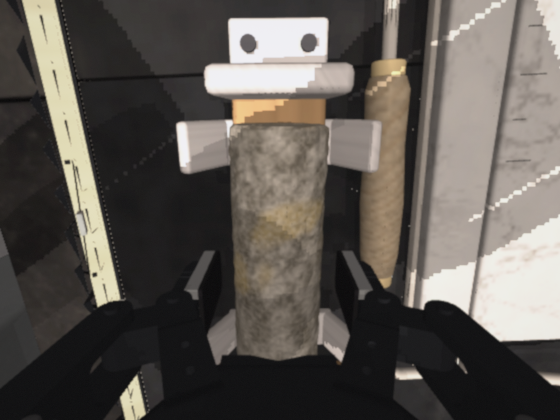

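```bash
cat >> h.py <<'E'
CP=np.array([528.15,176.10,-.0442])
n=np.array([-.5,0,np.sqrt(.75)]);u_=np.array([np.sqrt(.75),0,.5]);yv=np.array([0,1.,0])
def kx(t):return np.cos(t)*u_-np.sin(t)*yv
def knobR(t):
    y=kx(t);z=-n;x=np.cross(y,z);M=np.c_[x,y,z];return R.from_euler("z",CP[2])*R.from_matrix(M)
def kpt(L,cp=None,off=0): return cr(CP if cp is None else cp,np.array([0,0,63])+n*L+off)[0]
E
python3 - <<'E'
from h import *
c=cam("top")
q=lambda u,v:(np.array([u,v])/5-.4+[110,190])
for L in (20,30,35,40,45,50): print(L,(proj(c,[kpt(L)])[0]+.4-[110,190])*5)
# endpoints of bar top
for t in (.1,.2,.3,.4): 
    ky=np.cross(n,kx(t)); print(t,[((proj(c,[kpt(50,off=o*ky)])[0]+.4-[110,190])*5).round() for o in (38,-38)], ((proj(c,[kpt(13,off=40*kx(t))])[0]+.4-[110,190])*5).round())
print(kpt(36),kpt(36+90))
tgt(kpt(126),0,spin=knobR(.2))
E
```

```text
20 [497.10978309 298.61876738]
30 [494.24417013 306.63836739]
35 [492.79429957 310.69592229]
40 [491.3328716  314.78582134]
45 [489.85974748 318.90845283]
50 [488.37478622 323.06421129]
0.1 [array([417., 313.]), array([560., 333.])] [506. 226.]
0.2 [array([418., 307.]), array([559., 339.])] [513. 228.]
0.3 [array([419., 301.]), array([557., 345.])] [521. 230.]
0.4 [array([422., 295.]), array([554., 351.])] [528. 232.]
[510.1675799  176.89534097  94.17691454] [465.21152964 178.8836934  172.11920088]
turn [-29.83   2.93  11.16] shift [-158.75  -62.17 -134.37] t 8.35
```

Request:
{"fn": "play_rows", "kwargs": {
  "moves": [
    [[0, 0, 0], [0, 0, -30], 0.66],
    [[0, 0, 0], [0, 0, -75], 0.66],
    [[0, 0, 0], [0, 0, -120], 0.66],
    [[-8, 1, 3], [-40, -20, -134], 0.66],
    [[-16, 1.5, 6], [-85, -35, -134], 0.6],
    [[-24, 2.4, 9], [-125, -50, -134], 0.6],
    [[-30, 3, 11], [-155, -61, -134], 0.6],
    [[-30, 3, 11], [-159, -62, -134], 0.6],
    [[-30, 3, 11], [-159, -62, -134], 0.6],
    [[-30, 3, 11], [-159, -62, -134], 0.6]
  ]
}}

```text
clock: 9.35
eef_pos: [465.9, 179.1, 172.4]
tcp_rot: [2.623, -0.101, 1.356]
contact_force: [-0.3, 0.1, 0.6]
opening: 0.602
```

Run:
```python
from h import *
from rig import r
s=r.sense();f=r.grab_frame("wrist")
np.savez("w6",K=f["K"],T_tool_cam=f["T_tool_cam"],eef_pos=s["eef_pos"],tcp_rot=s["tcp_rot"])
a=f["color"][:,:,::-1].copy();c=wcam(f,s)
cv2.imwrite("pics/w6.png",a)
print(s["eef_pos"],s["tcp_rot"],s["qpos"],s["clock"])
t=.2
k=kx(t);ky=np.cross(n,k)
for L,t_ in ((33,0),):
    for sx in(-9,9):
        for sy in (-38,38):
            u=proj(c,[kpt(L+14,off=sx*k+sy*ky)])[0];print(u);cv2.circle(a,tuple(int(v) for v in u),2,(0,0,255),-1)
    u=proj(c,[kpt(L-23,off=40*k)])[0];cv2.circle(a,tuple(int(v) for v in u),2,(0,255,0),-1)
    for X in [[57,62,63+57*.577],[57,-76,63+57*.577],[-57,62,63-57*.577],[-57,-76,63-57*.577],[0,238,72]]:
        u=proj(c,cr(CP,X))[0];cv2.circle(a,tuple(int(v) for v in u),2,(255,0,0),-1)
cv2.imwrite("pics/w6a.png",cv2.resize(a,(800,600)))
```

```text
[465.87359266 179.08995618 172.36692965] [ 2.62347651 -0.10077804  1.35631096] [ 0.56015234  0.07206048  2.2879034  -0.73473384  0.43735057  1.42127444] 9.35
[265.29964958 260.59426042]
[264.25311066 164.10173518]
[288.25953564 260.61664944]
[289.47393191 164.14256905]
```

View pics/w6a.png

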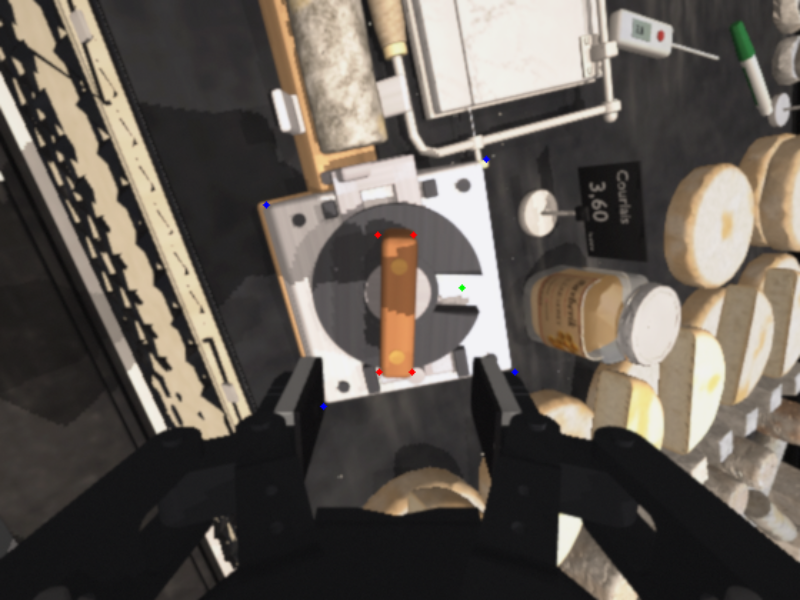

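Run:
```python
from h import *
RR=knobR(.2)
o=RR.apply([-1.6,1.4,0])
tgt(kpt(65)+o,0,spin=RR);tgt(kpt(20)+o,0,spin=RR)
```

```text
turn [ 0.18 -0.18  0.12] shift [-2.77  0.   60.73] t 9.4
turn [ 0.18 -0.18  0.12] shift [ -2.91  -0.14 105.73] t 9.4
```

Request:
{"fn": "play_rows", "kwargs": {
  "moves": [
    [[0, 0, 0], [-2, 0, 30], 0.5],
    [[0.2, -0.2, 0], [-3, 0, 60], 0.5],
    [[0.2, -0.2, 0], [-3, 0, 75], 0.5],
    [[0.2, -0.2, 0], [-3, 0, 90], 0.5],
    [[0.2, -0.2, 0], [-3, 0, 98], 0.5],
    [[0.2, -0.2, 0], [-3, 0, 102], 0.5],
    [[0.2, -0.2, 0], [-3, 0, 105], 0.5],
    [[0.2, -0.2, 0], [-3, 0, 105], 0.5]
  ]
}}

```text
clock: 10.2
eef_pos: [519.3, 174.9, 81.5]
tcp_rot: [2.627, -0.098, 1.354]
contact_force: [-0.3, -0.2, -0.8]
opening: 0.499
```

Run:
```python
from h import *
from rig import r
s=r.sense();f=r.grab_frame("wrist")
cv2.imwrite("pics/w7.png",f["color"][:,:,::-1])
print(s["eef_pos"],s["tcp_rot"],s["qpos"],s["clock"],s["contact_force"])
f=r.grab_frame("side");cv2.imwrite("pics/s7.png",cv2.resize(f["color"][130:230,180:300,::-1],None,fx=5,fy=5))
```

```text
[519.31994202 174.86790472  81.50698151] [ 2.62659023 -0.09826671  1.3544733 ] [ 0.47900892  0.33323261  2.26101352 -1.25713068  0.2659238   1.90777917] 10.2 [-0.30862824 -0.20962474 -0.83022776]
```

View pics/w7.png

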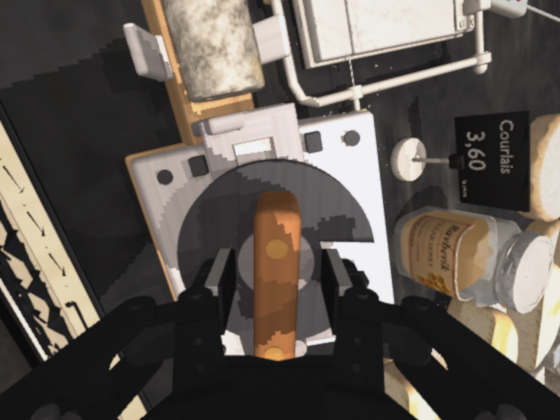

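View pics/s7.png

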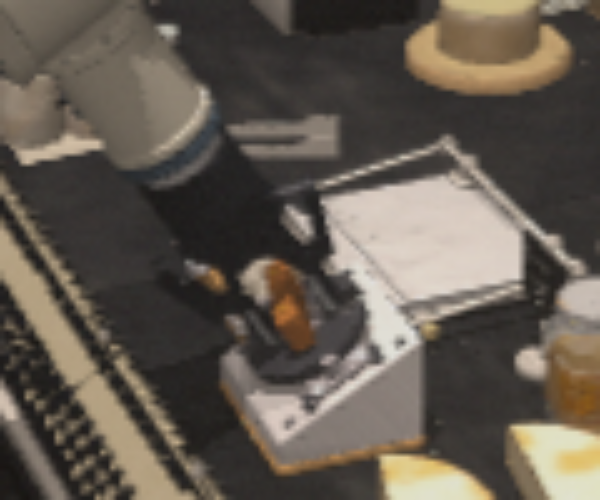

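Request:
{"fn": "play_rows", "kwargs": {
  "moves": [
    [[0, 0, 0], [0, 0, -35], 0.5],
    [[0, 0, -4], [0, 0, -55], 0.5],
    [[0, 0, -12], [0, 0, -55], 0.5],
    [[0, 0, -20], [0, 0, -55], 0.5],
    [[0, 0, -28], [0, 0, -55], 0.5],
    [[0, 0, -36], [0, 0, -55], 0.5],
    [[0, 0, -44], [0, 0, -55], 0.5],
    [[0, 0, -52], [0, 0, -55], 0.5],
    [[0, 0, -60], [0, 0, -55], 0.5],
    [[0, 0, -68], [0, 0, -55], 0.5],
    [[0, 0, -76], [0, 0, -55], 0.5],
    [[0, 0, -84], [0, 0, -55], 0.5],
    [[0, 0, -92], [0, 0, -55], 0.5],
    [[0, 0, -100], [0, 0, -55], 0.5],
    [[0, 0, -108], [0, 0, -55], 0.5],
    [[0, 0, -116], [0, 0, -55], 0.5],
    [[0, 0, -124], [0, 0, -55], 0.5],
    [[0, 0, -132], [0, 0, -55], 0.5],
    [[0, 0, -140], [0, 0, -55], 0.5],
    [[0, 0, -140], [0, 0, -55], 0.5]
  ]
}}

```text
clock: 12.3
eef_pos: [491.5, 176.2, 130.0]
tcp_rot: [-2.794, 0.401, -2.438]
contact_force: [-0.1, -0.1, 0.0]
opening: 0.499
```

Run:
```python
from h import *
from rig import r
s=r.sense();print(s["qpos"],s["contact_force"])
RR=knobR(.2);RF=RR*R.from_euler("z",np.pi)
o=RR.apply([-1.6,1.0,0])
tgt(kpt(75)+o,0,spin=RF);tgt(kpt(20)+o,0,spin=RF)
```

```text
[ 0.51666294  0.19394473  2.28143115 -0.92239575  0.34015792 -0.85562858] [-0.12090201 -0.10838148  0.04945038]
turn [-2.000e-02  5.000e-02 -3.978e+01] shift [1.02 0.56 1.36] t 12.3
turn [-2.000e-02  5.000e-02 -3.978e+01] shift [ 1.07  0.57 56.36] t 12.3
```

Request:
{"fn": "play_rows", "kwargs": {
  "moves": [
    [[0, 0, -8], [1, 0.5, 0], 0.5],
    [[0, 0, -16], [1, 0.5, 0], 0.5],
    [[0, 0, -24], [1, 0.5, 0], 0.5],
    [[0, 0, -32], [1, 0.5, 0], 0.5],
    [[0, 0, -39.5], [1, 0.5, 5], 0.5],
    [[0, 0, -39.5], [1, 0.5, 15], 0.5],
    [[0, 0, -39.5], [1, 0.5, 30], 0.5],
    [[0, 0, -39.5], [1, 0.5, 44], 0.5],
    [[0, 0, -39.5], [1, 0.5, 52], 0.5],
    [[0, 0, -39.5], [1, 0.5, 55], 0.5],
    [[0, 0, -39.5], [1, 0.5, 56], 0.5],
    [[0, 0, -39.5], [1, 0.5, 56], 0.5]
  ]
}}

```text
clock: 13.5
eef_pos: [518.6, 174.8, 81.3]
tcp_rot: [-2.626, 0.103, -1.794]
contact_force: [0.4, 0.2, 0.6]
opening: 0.496
```

Run:
```python
from h import *
from rig import r
s=r.sense();f=r.grab_frame("wrist")
cv2.imwrite("pics/w8.png",f["color"][:,:,::-1])
print(s["eef_pos"],s["tcp_rot"],s["qpos"],s["clock"],s["contact_force"])
```

```text
[518.58179295 174.81809199  81.33409554] [-2.62621825  0.10326375 -1.79376925] [ 0.4795829   0.33291605  2.26347741 -1.26964674  0.26488936 -1.21248244] 13.5 [0.40484929 0.15409321 0.58198054]
```

View pics/w8.png

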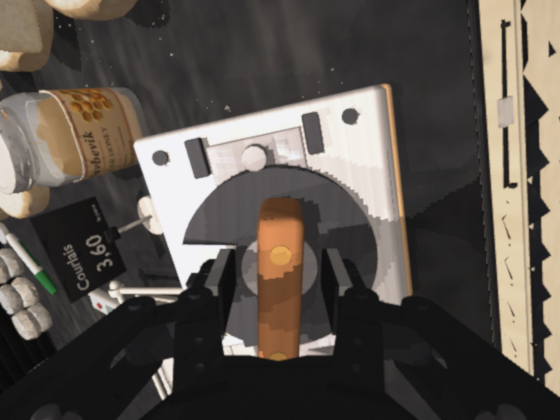

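Request:
{"fn": "play_rows", "kwargs": {
  "moves": [
    [[0, 0, 0], [0, 0, 0], 0.1],
    [[0, 0, 0], [0, 0, 0], 0.1],
    [[0, 0, 0], [0, 0, 0], 0.1],
    [[0, 0, 0], [0, 0, 0], 0.1],
    [[0, 0, 0], [0, 0, 0], 0.1],
    [[0, 0, 0], [0, 0, 0], 0.1],
    [[0, 0, 3], [0, 0, 0], 0.1],
    [[0, 0, 7], [0, 0, 0], 0.1],
    [[0, 0, 11], [0, 0, 0], 0.1],
    [[0, 0, 15], [0, 0, 0], 0.1],
    [[0, 0, 15], [0, 0, 0], 0.1]
  ],
  "newtons": 50
}}

```text
clock: 14.65
eef_pos: [517.0, 175.4, 83.0]
tcp_rot: [-2.665, 0.232, -2.028]
contact_force: [-30.3, 0.9, 39.0]
opening: 0.208
```

Run:
```python
from h import *
from rig import r
s=r.sense();f=r.grab_frame("wrist")
cv2.imwrite("pics/w9.png",f["color"][:,:,::-1])
print(s["eef_pos"],s["tcp_rot"],s["qpos"],s["clock"],s["contact_force"],s["wrist_torque"],s["opening"])
```

```text
[516.96724067 175.41070288  82.98886124] [-2.6650532   0.23190503 -2.02788789] [ 0.48153387  0.32757584  2.26668796 -1.26800928  0.26433671 -0.94882123] 14.65 [-30.25740704   0.86486116  38.97007177] [ 0.30291495  1.40130343 -0.12684275] 0.20794634096886982
```

View pics/w9.png

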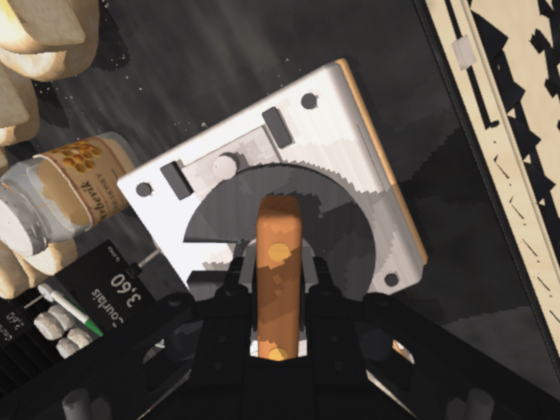

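Request:
{"fn": "play_rows", "kwargs": {
  "moves": [
    [[0, 0, 3], [0, 0, -1], 0.1],
    [[0, 0, 8], [0, 0, -1], 0.1],
    [[0, 0, 13], [0, 0, -1], 0.1],
    [[0, 0, 18], [0, 0, -1], 0.1],
    [[0, 0, 23], [0, 0, -1], 0.1],
    [[0, 0, 28], [0, 0, -1], 0.1],
    [[0, 0, 33], [0, 0, -1], 0.1],
    [[0, 0, 38], [0, 0, -1], 0.1],
    [[0, 0, 43], [0, 0, -1], 0.1],
    [[0, 0, 48], [0, 0, -1], 0.1],
    [[0, 0, 52], [0, 0, -1], 0.1],
    [[0, 0, 54], [0, 0, -1], 0.1],
    [[0, 0, 56], [0, 0, -1], 0.1],
    [[0, 0, 58], [0, 0, -1], 0.1],
    [[0, 0, 59], [0, 0, -1], 0.1],
    [[0, 0, 59], [0, 0, -1], 0.1],
    [[0, 0, 59], [0, 0, -1], 0.1]
  ]
}}

```text
clock: 16.4
eef_pos: [516.0, 176.4, 83.4]
tcp_rot: [-3.105, 0.524, -3.103]
contact_force: [4.0, 5.8, -14.7]
opening: 0.201
```

Run:
```python
from h import *
from rig import r
s=r.sense();f=r.grab_frame("wrist")
cv2.imwrite("pics/w10.png",f["color"][:,:,::-1])
print(s["eef_pos"],s["tcp_rot"],s["qpos"],s["clock"],s["contact_force"],s["wrist_torque"],s["opening"])
R1=R.from_euler("xyz",s["tcp_rot"]);y=-R.from_euler("z",CP[2]).inv().apply(R1.as_matrix()[:,1]);print("theta tool",np.arctan2(-y[1],y@u_))
```

```text
[515.96955865 176.4389007   83.39490374] [-3.10541945  0.52362205 -3.10300298] [ 0.48282509  0.32562005  2.26733704 -1.25937743  0.26292761  0.0724971 ] 16.4 [  3.96294154   5.82254871 -14.6794355 ] [0.74112135 0.75990082 0.31483582] 0.20146407581709605
theta tool 1.4991119555212338
```

View pics/w10.png

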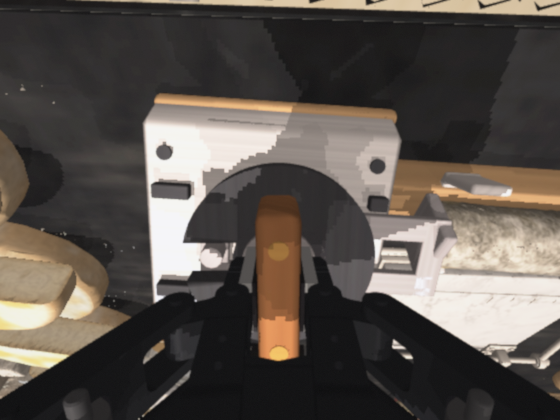

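Request:
{"fn": "play_rows", "kwargs": {
  "moves": [
    [[0, 0, 2], [0, 0, 0], 0.1],
    [[0, 0, 2], [0, 0, 0], 0.1],
    [[0, 0, 2], [0, 0, 0], 0.4],
    [[0, 0, 2], [0, 0, 0], 0.5],
    [[0, 0, 2], [0, 0, 0], 0.5],
    [[0, 0, 2], [0, 0, 0], 0.5],
    [[0, 0, 2], [0, 0, -20], 0.5],
    [[0, 0, 2], [0, 0, -60], 0.5],
    [[0, 0, 2], [0, 0, -100], 0.5],
    [[0, 0, 2], [0, 0, -130], 0.5],
    [[0, 0, 2], [0, 0, -130], 0.5],
    [[0, 0, 2], [0, 0, -130], 0.5]
  ]
}}

```text
clock: 17.65
eef_pos: [451.1, 179.0, 196.7]
tcp_rot: [-3.127, 0.526, 3.14]
contact_force: [0.7, -0.1, -0.4]
opening: 0.502
```

Run:
```python
from h import *
from rig import r
s=r.sense();f=r.grab_frame("wrist")
cv2.imwrite("pics/w11.png",cv2.resize(f["color"][:,:,::-1],(800,600)))
print(s["eef_pos"],s["clock"],s["contact_force"],s["opening"])
c=wcam(f,s)
print("pin(open)",proj(c,[kpt(10,off=-56*yv)])*800/560,"pin(in)",proj(c,[kpt(10,off=-36*yv)])*800/560,
 "seat mid(log top ends)",(proj(c,cr(CP,[[0,94,68],[0,238,68],[0,94,30+38],[0,74,68]]))*800/560).round())
f=r.grab_frame("top");cv2.imwrite("pics/top11.png",cv2.resize(f["color"][190:310,110:270,::-1],None,fx=5,fy=5,interpolation=2))
```

```text
[451.13847316 178.96432012 196.66465765] 17.65 [ 0.6867485  -0.13089738 -0.38991311] 0.5022736869584085
pin(open) [[311.80466205 270.49359139]] pin(in) [[342.08391375 271.50005825]] seat mid(log top ends) [[534. 279.]
 [743. 286.]
 [534. 279.]
 [505. 278.]]
```

View pics/w11.png

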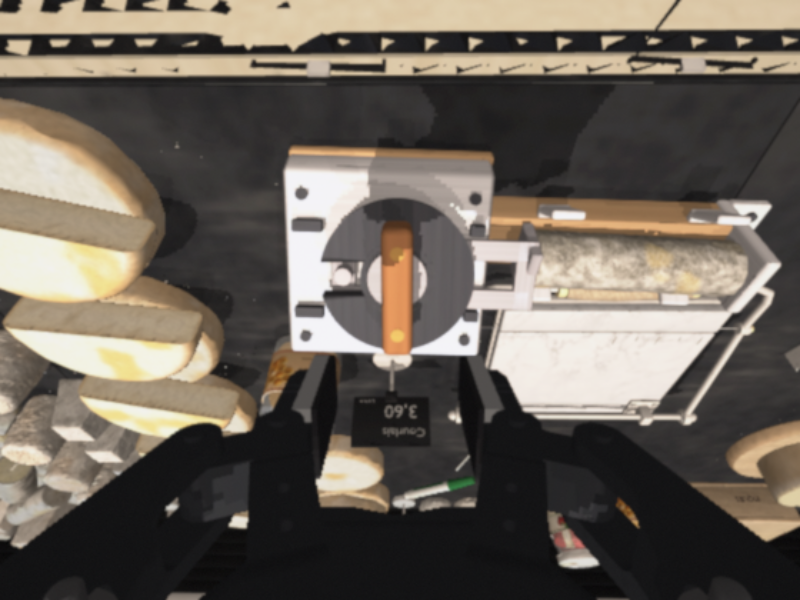

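View pics/top11.png

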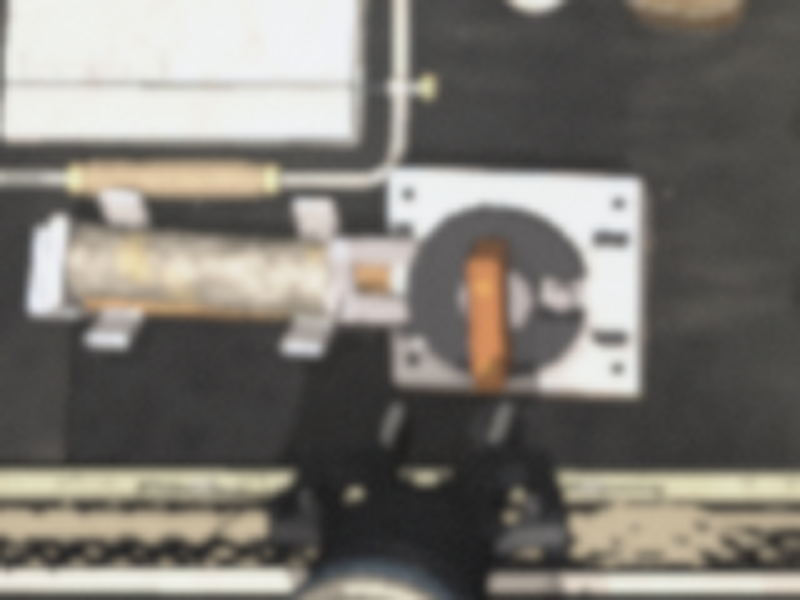

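```bash
python3 -c "
from rig import r
print(r.sign_off())"
```

```text
the job is handed in; nothing more can be done
None
```

I laid the log on the cradle's beam and let go of it. Then I turned the knob clockwise from about 0.2 rad to about 1.5 rad, by the gripper's own angle, until the pin dropped into the notch. I released the knob, backed the arm off about 130 mm and handed the job in at about 17.7 s.

**Last checks:** the final wrist and top pictures show the pin in the notch and the jaw pressed on the log. The log lies on the beam against the end stop, roughly in line with the cradle. The arm was clear, with under 1 N on the wrist. I saw nothing else on the counter moved, but I did not measure the bystanders.

**What disagreed or went off plan:**
- **Cradle position:** the first fit from the top camera put the beam about 2 mm off across the cradle. I corrected it from a wrist picture before placing the log.
- **Knob grip:** the first grip direction would have run out of range on the last joint. I backed off, turned the gripper half a turn and gripped again.
- **Force:** pushing force along the knob's axis reached about 49 N while gripping. I eased it off before the rest of the turn.

I judged the final jaw travel and log position from the pictures only, because the interface gives no readout of either.

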